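# Lock the dressing stone in its holding jig

### The job

Clamp the dressing stone that lies in the steel jig: push the open clamp bar round its post with a finger until it stops over the stone, and only then push the ball-ended cam lever fully down so that the rubber foot presses on the stone. Touch and push only: the stone stays in its nest, nothing is lifted, and the things standing around stay where they are.

Things in the scene. Friction and masses are not known exactly. Their poses are not given: they have to be found in the camera images.
- stone_jig: Fixed jig: dark steel plate 110 (x) x 200 (y) x 10 mm thick on the bench, with low aluminium rails (top 19 mm above the bench) round the stone and a steel post at the left end. Origin: centre of its underside; its z is up, its y runs from the stone's end to the post's end. Its yaw varies.
- jig_pivot (a point): Point on the vertical axis of the post, 85 mm above the bench, at jig x 0, y +55 mm. The clamp bar turns about this vertical axis; the cam lever's horizontal axle passes through this point. A steel fork 24 mm square reaches up to 97 mm above the bench here.
- clamp_strap (a joint): Angle of the clamp bar about the post, rad: 0 = stop, bar over the stone, pointing along the jig's -y; grows clockwise seen from above as it opens towards the robot (at 1.57 it points along the jig's -x, with direction (-sin q, -cos q) in jig axes); at most 1.5; starts 0.7 to 1.25. It stays where it is left; about 1 N at its end turns it.
- bar_end (a point): Centre of the aluminium clamp bar at its foot, 90 mm from the post's axis. The bar is 24 mm wide, 16 mm tall (50 to 66 mm above the bench while the lever is up, 12 mm lower when clamped), and ends, rounded, 117 mm from the axis. A foot screw of 8 mm stands 11 mm above the bar here, with a 16 mm nut, and carries a rubber foot 22 mm wide below, its underside 37 mm above the bench while the lever is up.
- cam_lever (a joint): Angle of the cam lever, rad: 0 = raised (0.9 rad above level), 0.9 = level, fully down against its stop. It turns with the bar's head and always points from the post away from the bar. Starts 0 to 0.08. Stiff: about 4 to 6 N down on the knob moves it, and it stays where it is left; going down it presses the bar down by 12 mm.
- lever_knob (a point): Centre of the black ball knob, 22 mm in diameter, at the end of the 9 mm lever rod, 80 mm from the lever's axle: 50 mm out and 63 mm above the axle when raised, 80 mm out and level with it when down.
- clamp_foot: The sprung rubber foot under the bar's end, with its screw. Its origin lies on the post's axis at bench height while the lever is up, not at the foot. Clamped, it presses on the stone with about 9 N.
- whetstone: Loose two-coloured dressing stone 34 x 90 x 21 mm lying in the jig's nest, long side across the clamp bar's closed direction; origin at the centre of its underside, its top 31 mm above the bench.
- stone_centre (a point): Centre of the dressing stone, half-way up.
- nest_centre (a point): Centre of the jig's nest at the stone's mid-height: jig x 0, y -35 mm, 20.5 mm above the bench.
- nut_m16: Bystander, loose: steel hex nut, 24 x 27 x 13 mm, lying on the jig's plate between stone and post; origin at the centre of its underside. To be left alone.
- gem_box_1: Bystander, loose: round clear gem box, 44 mm wide, 20 mm tall, behind the jig; origin at the centre of its underside. To be left alone.
- film_can: Bystander, loose: black canister, 34 mm wide, 51 mm tall, behind the jig; origin at the centre of its underside. To be left alone.
- powder_jar_3: Bystander, loose: squat tub, 62 mm wide, 38 mm tall, behind the jig; origin at the centre of its underside. To be left alone.
- marker: Bystander, loose: marker, 13 x 132 x 15 mm, left of the jig; origin at the centre of its underside. To be left alone.
- caliper: Bystander, loose: caliper, 55 x 178 x 6 mm, at the front edge left of the jig; origin at the centre of its underside. To be left alone.
Things that resemble listed ones, but are neither listed nor needed, are in the scene too. Of the things that look like the whetstone, the larger one is meant.

How it is judged:
On the way, in this order (a step that is already met when the one before it is completed fails the run):
1. the bar is swung over the stone, to within 0.08 rad of its stop, with the lever still up (value of joint clamp_strap below 0.08 rad and value of joint cam_lever below 0.35 rad), for 0.2 s.
2. the lever is down and the foot presses on the stone (value of joint clamp_strap below 0.08 rad and value of joint cam_lever above 0.8 rad and contact force between clamp_foot and whetstone above 3 N), for 0.2 s.
At the end, for the whole second after the job is handed in: The bar is within 0.08 rad of its stop over the stone, the lever is at 0.80 rad or more (0.9 is fully down), the foot presses on the stone with more than 3 N, and the stone lies in its nest (centre within 8 mm of the nest's centre) (all of step 2 and horizontal distance between stone_centre and nest_centre below 0.008 m and z of stone_centre in the frame of stone_jig below 0.026 m); the robot touches nothing.
It fails at once if the lever is pushed down (beyond 0.5 rad) before the bar is over the stone (within 0.2 rad) (value of joint cam_lever above 0.5 rad and value of joint clamp_strap above 0.2 rad).
It fails at once if the stone is lifted or pushed out of its nest (z of stone_centre in the frame of stone_jig above 0.03 m or horizontal distance between stone_centre and nest_centre above 0.012 m).
It fails at once if one of the things around the jig (nut, gem box, canister, tub, marker, caliper) is moved by more than 25 mm (distance of any of nut_m16, gem_box_1, film_can, powder_jar_3, marker, caliper from where it was at the start of the episode above 0.025 m).
It also fails if it takes over 48 s, if anything falls off the work surface, if the arm or the gripper's body presses on something with over 40 N, if the wrist force passes 120 N, or if a joint passes its speed limit or range.

### The arm

A 7-joint arm with a two-finger parallel gripper is mounted at the origin on a cart in front of the work surface, level with it; the furniture and walls round the work are solid. World frame = base frame: x ahead of the robot, y to its left, z up, the work surface at z = 0. Lengths are in m, angles in rad, forces in N, time in s.
With the tool pointing down it reaches from about 0.35 to 0.9 m from the base axis. Payload 19.9 kg.
Tool frame: the origin (TCP) lies between the finger pads; the fingertips stand 17 mm ahead of it and the grasp point (between the pads) lies 2 mm behind it; z points along the fingers, y is the direction in which the jaws open and shut (so a half turn about z gives the same grasp; the last joint's range is limited). The gripper opens to 94 mm and grips with 3 to 60 N. Pads are 16 mm wide; open, the fingers measure 119 mm over their backs; the gripper's body (75 mm by 177 mm) begins 78 mm behind the grasp point.
Start: joints at [-1.302, 0.417, -0.01, 1.614, 0.005, 1.111, -0.053], TCP at [0.191, 0.595, 0.222] pointing down, gripper open.
Joint ranges: [-2.81, 2.81], [-0.39, 2.02], [-1.27, 1.25], [0.06, 2.57], [-1.19, 4.33], [0.19, 2], [-2.82, 2.82]. Speed limits (rad/s): [1.89, 1.89, 2.39, 2.39, 3.01, 3.01, 3.01].

### API

Orientations are given as [roll, pitch, yaw] about the fixed x, y, z axes, in that order (R = Rz(yaw) Ry(pitch) Rx(roll)).
In Python, from cell import status, viewer, job gives the robot as it stands.
- The arm moves only by the tool carry_out, never from a script. Its argument "deltas" is a list of rows, each an object with "dp": the shift along the tool's x, y, z scaled (see below), a list of three; "turn": the turn, a rotation vector about the tool's x, y, z scaled (see below), a list of three; "gripper": the opening, from 0 (shut) to 1 (fully open). A call has 1 to 20 rows; each row shifts and turns the commanded pose from where the row before left it, along the tool's axes as they then stand; what a row does not reach is not made up. The controller multiplies each number of a shift by 150 mm and each number of a turn by 0.1 rad. A row lasts 1/10 s, in which the tool goes at most 50 mm and 8.59 degrees, less where a joint would pass 70% of its speed; a pose out of reach is approached as far as the arm can. A call with a number of a shift or a turn outside -1 to 1 is refused whole. A call with a gripper value outside its range is refused whole. The fingers move at their own pace and stop on an object; "squeeze" is the grip in N (left out, the last holds). Time passes only in rows, so rows that do not move let the fingers close. It gives the time, the measured TCP pose, the force and the opening at its end, in the units of the state.
- status.state(): the state, without advancing time (a new reading comes with each control period).
- viewer.read_camera(name): name is "scene" or "top" or "wrist"; returns the picture (420x560x3 uint8, red, green, blue); there is no depth.
- viewer.calibration(name): a dict with "fx", "fy", "cx", "cy" (pixels), "R" (3x3) and "t" (3): a world point X has camera coordinates R X + t. Camera axes: x right, y down, z forward; pixel columns grow to the right and rows downward; lengths in m; the calibration is good to about 2 mm. The wrist camera is an equidistant fisheye: a pixel r from the principal point sees the ray r / f radians off the axis. A picture is of the moment at which its call begins: read the wrist's pose just before it. calibration takes no time and is no camera call; for the wrist camera it gives the pose at the moment of the call.
- job.finish_job(): hands the job in, once; it reports no verdict.
The state is a dict: "t": time; "q": joint angles; "dq": joint speeds; "tau": joint torques, N m; "ee_pos": TCP position; "ee_rot": TCP orientation; "wrist_force": force on the tool from outside, world axes, zero at the start; "ft_torque": the same for the moment, N m; "grip_width": finger opening in m.
Only numpy, scipy, OpenCV 4.12 (cv2) and the standard library are available. Lean on these libraries where they do the work, as an engineer would, in place of code of your own. Each camera call takes 0.05 s, during which the arm holds its last target. There are 200 camera calls.

## Working session

There is one attempt and no reset: what is moved stays moved. The work goes in short steps, Python scripts to look and compute and a tool call to move; the robot and the scene stay as the last step left them, time stands still between calls to the robot, and variables do not carry over. Pictures are saved under pics/ and viewed, about 8 in all and at most 12, crops included, and the job is handed in when it is done.

Besides the shell and the picture viewer there is one more tool, called after ">>>" by a JSON object that holds its "fn" and its "kwargs". carry_out: Moves the arm, as the interface text tells. Shifts and turns lie within -1 to 1; 1 stands for 150 mm of shift or 0.1 rad of turn. Its arguments: {"type":"object","properties":{"deltas":{"type":"array","items":{"type":"object","properties":{"dp":{"type":"array","items":{"type":"number","minimum":-1,"maximum":1}},"turn":{"type":"array","items":{"type":"number","minimum":-1,"maximum":1}},"gripper":{"type":"number"}}}},"squeeze":{"type":"number"}},"required":["deltas"]}

```bash
mkdir -p pics; python3 - <<'E'
from cell import status, viewer
import cv2,numpy as np
s=status.state(); print(s)
for n in ("scene","top"):
    c=viewer.calibration(n); print(n,c)
    im=viewer.read_camera(n); cv2.imwrite(f"pics/{n}0.png",im[:,:,::-1])
E
```

```text
{'t': 0.0, 'q': array([-1.30146708,  0.4180107 , -0.01030839,  1.61416835,  0.00466417,
        1.11069759, -0.05300302]), 'dq': array([-0.00259488,  0.00052088, -0.00019482,  0.0003538 ,  0.00078386,
        0.00208004, -0.00191889]), 'tau': array([ 1.64950588e-04, -8.51245379e+01,  6.39073290e-01, -4.26008141e+01,
       -4.88458551e-02,  1.84623885e-02,  1.43141010e-04]), 'ee_pos': array([0.1910436 , 0.59470912, 0.22180477]), 'ee_rot': array([-3.14033408e+00,  5.87204486e-05,  2.83075765e+00]), 'wrist_force': array([-0.0428586 ,  0.25862137, -0.25651189]), 'ft_torque': array([ 0.0078359 , -0.02403701, -0.01107874]), 'grip_width': 0.09394442356092858}
scene {'fx': 488.14619345505963, 'fy': 488.14619345505963, 'cx': 273.2690727576111, 'cy': 206.4658277170559, 'R': array([[ 8.76119332e-01, -4.82094282e-01, -1.39085773e-04],
       [-2.64101425e-01, -4.79715265e-01, -8.36733950e-01],
       [ 4.03317931e-01,  7.33115522e-01, -5.47609604e-01]]), 't': array([-0.56483735,  0.19365519,  0.92654752])}
top {'fx': 461.524438093429, 'fy': 461.524438093429, 'cx': 282.3436994909629, 'cy': 203.76435720801, 'R': array([[-0.10738167, -0.99420875,  0.00425957],
       [-0.97240113,  0.10413177, -0.20878844],
       [ 0.20713574, -0.02656206, -0.97795155]]), 't': array([-0.06690597,  0.61177465,  0.86432644])}
```

View pics/scene0.png

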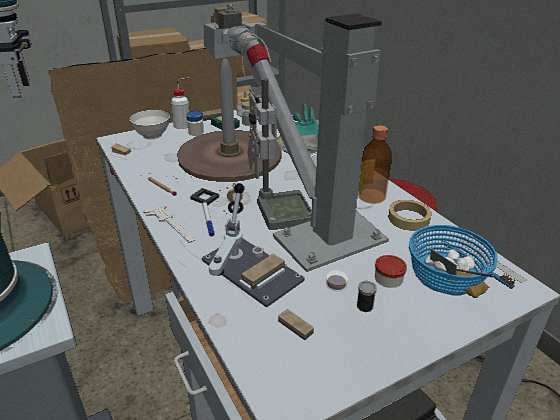

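View pics/top0.png

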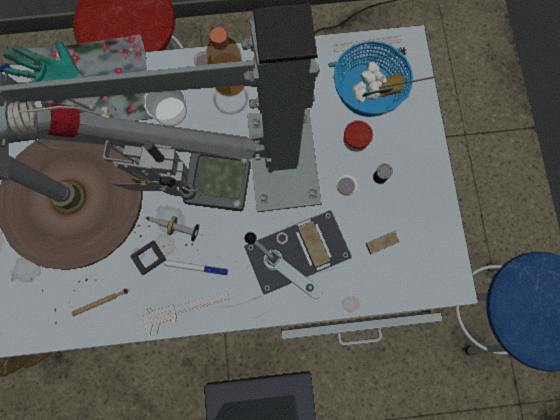

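Scene view: the jig is at about (255,265), and the black knob at (239,188). Top view: plate corners are about (246,249), (332,213), (350,253) and (265,292), with the post at (273,260), knob at (250,238) and bar end at (315,291). I'll zoom in on both.

```bash
python3 - <<'E'
import cv2,numpy as np
a=cv2.imread("pics/top0.png")[205:305,232:362]; b=cv2.imread("pics/scene0.png")[175:305,195:310]
a=cv2.resize(a,None,fx=6,fy=6,interpolation=cv2.INTER_CUBIC);cv2.imwrite("pics/a.png",a)
E
```

```text
(no output)
```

View pics/a.png

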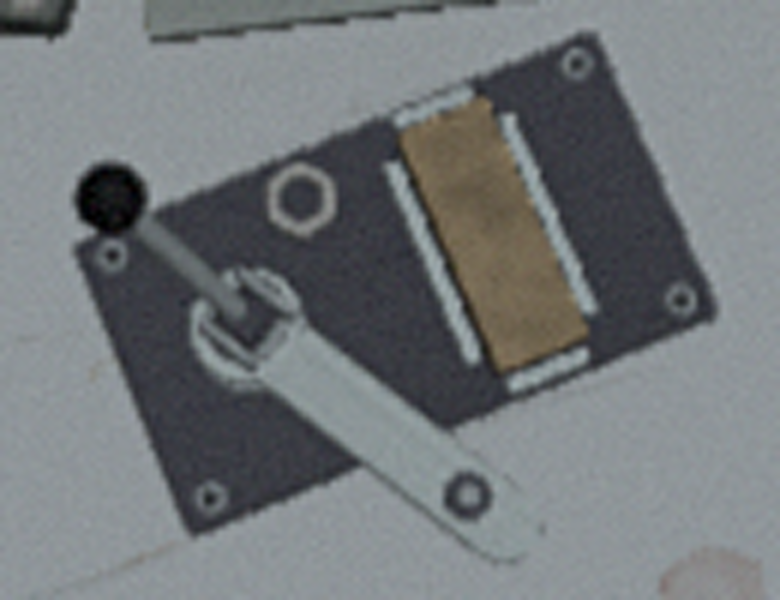

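Zoomed crop, in crop pixels: plate corners are (78,245), (595,33), (718,315) and (193,535). The foot screw top is at (467,495) and the knob at (111,198).

```bash
cat > h.py <<'E'
from cell import status, viewer
import numpy as np
def ray(c,u,v,z):
    R,t=np.array(c["R"]),np.array(c["t"]); o=-R.T@t
    d=R.T@np.array([(u-c["cx"])/c["fx"],(v-c["cy"])/c["fy"],1]); return o+d*(z-o[2])/d[2]
def proj(c,X):
    p=c["R"]@np.array(X)+c["t"]; return np.array([c["cx"]+c["fx"]*p[0]/p[2],c["cy"]+c["fy"]*p[1]/p[2]])
E
python3 - <<'E'
from h import *
c=viewer.calibration("top"); f=lambda u,v,z: ray(c,232+u/6-.42,205+v/6-.42,z)
P=[f(*p,.01) for p in [(78,245),(595,33),(718,315),(193,535)]]
L=lambda a,b:np.linalg.norm(a-b)
print([L(P[i],P[(i+1)%4]).round(4) for i in range(4)])
C=sum(P)/4; ey=(P[0]+P[3]-P[1]-P[2]);ey/=np.linalg.norm(ey);ex=np.array([ey[1],-ey[0],0])
print("C",C,"ey",ey,"ex",ex,"yaw",np.arctan2(ex[1],ex[0]))
pv=C+.055*ey; print("pivot",pv)
s=f(467,495,.077);d=s-pv;print("screw",s,"r",np.hypot(*d[:2]),"q",np.arctan2(-d@ex,-d@ey))
k=f(111,198,.148);d=k-pv;print("knob",k,"r",np.hypot(*d[:2]),"q",np.arctan2(d@ex,d@ey))
b=f(490,235,.031);d=b-C;print("stone",b,d@ex,d@ey)
n=f(302,200,.023);print("nut",n)
sc=viewer.calibration("scene")
for n,X in(("knob",k),("screw",s),("postaxis97",[*pv[:2],.097])):print(n,proj(sc,X))
for u,v,z,n in[(345,185,.02,"gem"),(383,174,.051,"can"),(358,135,.038,"tub"),(215,270,.012,"marker"),(300,204,0,"basefront"),(250,209,0,"basefrontL"),(318,200,0,"bfr"),(272,171,0.05,'colL'),(297,170,.05,'colR'),(245,205,.02,'trayR')]:print(n,ray(c,u,v,z).round(3))
E
```

```text
[np.float64(0.1972), np.float64(0.1078), np.float64(0.1966), np.float64(0.1074)]
C [ 0.50858809 -0.15475083  0.01      ] ey [-0.28103873  0.95969643  0.        ] ex [0.95969643 0.28103873 0.        ] yaw 0.284876295493085
pivot [ 0.49313096 -0.10196753  0.01      ]
screw [ 0.43100264 -0.16559137  0.077     ] r 0.08892649808527518 q 1.0583823325542363
knob [ 0.52778358 -0.06525998  0.148     ] r 0.05048017525773699 q 1.0414858426750313
stone [ 0.51816563 -0.18686064  0.031     ] 0.00016743200106148423 -0.03350732756343383
nut [ 0.53808721 -0.12441723  0.023     ]
knob [238.97397493 187.98208823]
screw [217.30216653 255.88148616]
postaxis97 [232.33528515 221.71888706]
gem [ 0.637 -0.27   0.02 ]
can [ 0.645 -0.347  0.051]
tub [ 0.739 -0.31   0.038]
marker [0.488 0.02  0.012]
basefront [ 0.61  -0.172  0.   ]
basefrontL [ 0.611 -0.063  0.   ]
bfr [ 0.615 -0.211  0.   ]
colL [ 0.676 -0.118  0.05 ]
colR [ 0.672 -0.17   0.05 ]
trayR [ 0.616 -0.055  0.02 ]
```

>>> {"fn": "carry_out", "kwargs": {"deltas": [{"dp": [0, 0, -0.1], "turn": [0, 0, -1], "gripper": 0}, {"dp": [0, 0, -0.1], "turn": [0, 0, -1], "gripper": 0}, {"dp": [0, 0, 0], "turn": [0, 0, -1], "gripper": 0}, {"dp": [0, 0, 0], "turn": [0, 0, -1], "gripper": 0}, {"dp": [0, 0, 0], "turn": [0, 0, -1], "gripper": 0}, {"dp": [0, 0, 0], "turn": [0, 0, -0.96], "gripper": 0}, {"dp": [0, 0, 0], "turn": [0, 0, 0], "gripper": 0}], "squeeze": 10}}

```text
t: 0.8
ee_pos: [0.1912, 0.5949, 0.2521]
ee_rot: [-3.141, -0.0, -2.855]
wrist_force: [0.6, -0.5, -0.4]
grip_width: 0.0416
```

>>> {"fn": "carry_out", "kwargs": {"deltas": [{"dp": [-0.1, -0.216, 0], "gripper": 0}, {"dp": [-0.1, -0.216, 0], "gripper": 0}, {"dp": [-0.1, -0.216, 0], "gripper": 0}, {"dp": [-0.1, -0.216, 0], "gripper": 0}, {"dp": [-0.1, -0.216, 0], "gripper": 0}, {"dp": [-0.1, -0.216, 0], "gripper": 0}, {"dp": [-0.1, -0.216, 0], "gripper": 0}, {"dp": [-0.1, -0.216, 0], "gripper": 0}, {"dp": [0.018, -0.238, 0], "gripper": 0}, {"dp": [0.018, -0.238, 0], "gripper": 0}, {"dp": [0.018, -0.238, 0], "gripper": 0}, {"dp": [0.018, -0.238, 0], "gripper": 0}, {"dp": [0.018, -0.238, 0], "gripper": 0}, {"dp": [0.018, -0.238, 0], "gripper": 0}, {"dp": [0.018, -0.238, 0], "gripper": 0}, {"dp": [0.018, -0.238, 0], "gripper": 0}, {"dp": [0, 0, 0], "gripper": 0}]}}

```text
invalid input at $.deltas[0]: expected keys dp, turn, gripper
```

```bash
python3 -c "
from h import *
s=status.state();print(s['q'].round(2),s['ee_pos'],s['wrist_force'])"
```

```text
[-1.22  0.4  -0.12  1.58  0.05  1.17  0.51] [0.19116769 0.59485299 0.25209358] [ 0.58530145 -0.54540226 -0.35734323]
```

>>> {"fn": "carry_out", "kwargs": {"deltas": [{"dp": [-0.1, -0.216, 0], "turn": [0, 0, 0], "gripper": 0}, {"dp": [-0.1, -0.216, 0], "turn": [0, 0, 0], "gripper": 0}, {"dp": [-0.1, -0.216, 0], "turn": [0, 0, 0], "gripper": 0}, {"dp": [-0.1, -0.216, 0], "turn": [0, 0, 0], "gripper": 0}, {"dp": [-0.1, -0.216, 0], "turn": [0, 0, 0], "gripper": 0}, {"dp": [-0.1, -0.216, 0], "turn": [0, 0, 0], "gripper": 0}, {"dp": [-0.1, -0.216, 0], "turn": [0, 0, 0], "gripper": 0}, {"dp": [-0.1, -0.216, 0], "turn": [0, 0, 0], "gripper": 0}, {"dp": [0.018, -0.238, 0], "turn": [0, 0, 0], "gripper": 0}, {"dp": [0.018, -0.238, 0], "turn": [0, 0, 0], "gripper": 0}, {"dp": [0.018, -0.238, 0], "turn": [0, 0, 0], "gripper": 0}, {"dp": [0.018, -0.238, 0], "turn": [0, 0, 0], "gripper": 0}, {"dp": [0.018, -0.238, 0], "turn": [0, 0, 0], "gripper": 0}, {"dp": [0.018, -0.238, 0], "turn": [0, 0, 0], "gripper": 0}, {"dp": [0.018, -0.238, 0], "turn": [0, 0, 0], "gripper": 0}, {"dp": [0.018, -0.238, 0], "turn": [0, 0, 0], "gripper": 0}, {"dp": [0, 0, 0], "turn": [0, 0, 0], "gripper": 0}]}}

```text
t: 2.5
ee_pos: [0.4394, 0.0959, 0.2526]
ee_rot: [-3.141, 0.0, -2.865]
wrist_force: [-0.7, 1.5, -0.4]
grip_width: 0.0005
```

```bash
python3 -c "
from h import *
s=status.state();print(s['q'].round(2),s['ee_pos'],s['wrist_force'],s['grip_width'])"
```

```text
[-0.51  0.06  0.23  2.   -0.02  1.08  1.58] [0.43942636 0.09586698 0.25259424] [-0.73588337  1.45647834 -0.37332531] 0.0004981925772569222
```

>>> {"fn": "carry_out", "kwargs": {"deltas": [{"dp": [0.104, -0.198, 0], "turn": [0, 0, 0], "gripper": 0}, {"dp": [0.104, -0.198, 0], "turn": [0, 0, 0], "gripper": 0}, {"dp": [0.104, -0.198, 0], "turn": [0, 0, 0], "gripper": 0}, {"dp": [0.104, -0.198, 0], "turn": [0, 0, 0], "gripper": 0}, {"dp": [0.104, -0.198, 0], "turn": [0, 0, 0], "gripper": 0}, {"dp": [0.104, -0.198, 0], "turn": [0, 0, 0], "gripper": 0}, {"dp": [0.104, -0.198, 0], "turn": [0, 0, 0], "gripper": 0}, {"dp": [0, 0, 0.2], "turn": [0, 0, 0], "gripper": 0}, {"dp": [0, 0, 0.2], "turn": [0, 0, 0], "gripper": 0}, {"dp": [0, 0, 0.2], "turn": [0, 0, 0], "gripper": 0}, {"dp": [0, 0, 0], "turn": [0, 0, 0], "gripper": 0}]}}

```text
t: 3.6
ee_pos: [0.3908, -0.1297, 0.16]
ee_rot: [3.14, -0.005, -2.859]
wrist_force: [-0.6, -0.5, 0.8]
grip_width: 0.0004
```

```bash
python3 - <<'E'
from h import *
import cv2
s=status.state();print(s['q'].round(2),s['ee_pos'],s['ee_rot'])
a=viewer.read_camera("top")[180:330,200:400,::-1];b=viewer.read_camera("scene")[100:310,130:330,::-1]
cv2.imwrite("pics/b.png",np.hstack([cv2.resize(a,(420,315)),cv2.resize(b,(300,315))]))
E
```

```text
[-0.22  0.12  0.5   2.19 -0.08  0.85  2.18] [ 0.39082474 -0.12972913  0.16004898] [ 3.14008494 -0.00483501 -2.85880849]
```

View pics/b.png

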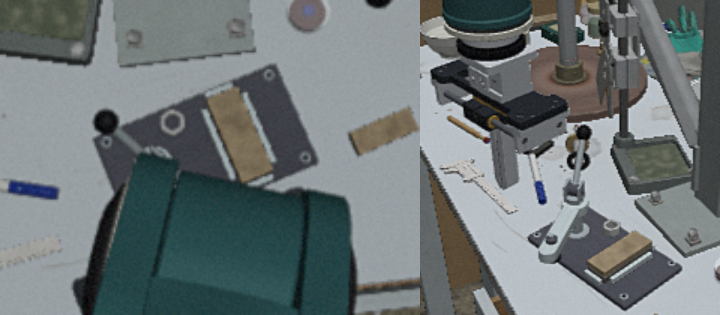

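The finger is clear of the bar on its robot side, and the jig is untouched. I'll descend and work out the push path.

>>> {"fn": "carry_out", "kwargs": {"deltas": [{"dp": [0, 0, 0.2], "turn": [0, 0, 0], "gripper": 0}, {"dp": [0, 0, 0.2], "turn": [0, 0, 0], "gripper": 0}, {"dp": [0, 0, 0.2], "turn": [0, 0, 0], "gripper": 0}, {"dp": [0, 0, 0.04], "turn": [0, 0, 0], "gripper": 0}, {"dp": [0, 0, 0], "turn": [0, 0, 0], "gripper": 0}]}}

```text
t: 4.2
ee_pos: [0.393, -0.1303, 0.0673]
ee_rot: [3.142, -0.0, -2.857]
wrist_force: [-0.4, -0.8, 0.8]
grip_width: 0.0003
```

```bash
cat >> h.py <<'E'
ex=np.array([.9597,.2810]);ey=np.array([-.2810,.9597]);PV=np.array([.4931,-.1020])
def jig(p): d=np.array(p)[:2]-PV; return np.array([d@ex,d@ey])
def F(q,r=.09): 
    s=.012+.008*np.cos(q)+.0125*np.sin(q); return r*np.array([-np.sin(q),-np.cos(q)])+s*np.array([-np.cos(q),np.sin(q)])
E
python3 - <<'E'
from h import *
s=status.state();j=jig(s['ee_pos']);print(s['ee_pos'],s['ee_rot'],j,s['wrist_force'])
for q in [1.1,1.0,.9,.8,.7,.6,.5,.4,.3,.2,.1,.03]:
    f=F(q);print(q,f.round(4),((f-j)*[-1,1]/.15).round(3));j=f
E
```

```text
[ 0.3930147  -0.13033038  0.06727435] [ 3.14151566e+00 -5.41883341e-05 -2.85687379e+00] [-0.1040127  0.0009353] [-0.3806852  -0.78070336  0.77842019]
1.1 [-0.0924 -0.017 ] [-0.078 -0.119]
1.0 [-0.0902 -0.026 ] [-0.014 -0.06 ]
0.9 [-0.0871 -0.035 ] [-0.021 -0.06 ]
0.8 [-0.0831 -0.0437] [-0.027 -0.058]
0.7 [-0.078 -0.052] [-0.034 -0.055]
0.6 [-0.072  -0.0598] [-0.04  -0.052]
0.5 [-0.0651 -0.067 ] [-0.046 -0.048]
0.4 [-0.0574 -0.0735] [-0.052 -0.043]
0.3 [-0.0489 -0.0791] [-0.057 -0.038]
0.2 [-0.0398 -0.0838] [-0.061 -0.031]
0.1 [-0.0301 -0.0874] [-0.064 -0.024]
0.03 [-0.0231 -0.0893] [-0.047 -0.013]
```

>>> {"fn": "carry_out", "kwargs": {"deltas": [{"dp": [0, 0, 0.04], "turn": [0, 0, 0], "gripper": 0}, {"dp": [-0.039, -0.06, 0], "turn": [0, 0, 0], "gripper": 0}, {"dp": [-0.039, -0.06, 0], "turn": [0, 0, 0], "gripper": 0}, {"dp": [-0.007, -0.03, 0], "turn": [0, 0, 0], "gripper": 0}, {"dp": [-0.007, -0.03, 0], "turn": [0, 0, 0], "gripper": 0}, {"dp": [-0.01, -0.03, 0], "turn": [0, 0, 0], "gripper": 0}, {"dp": [-0.011, -0.03, 0], "turn": [0, 0, 0], "gripper": 0}, {"dp": [-0.013, -0.029, 0], "turn": [0, 0, 0], "gripper": 0}, {"dp": [-0.014, -0.029, 0], "turn": [0, 0, 0], "gripper": 0}, {"dp": [-0.017, -0.028, 0], "turn": [0, 0, 0], "gripper": 0}, {"dp": [-0.017, -0.027, 0], "turn": [0, 0, 0], "gripper": 0}, {"dp": [-0.02, -0.026, 0], "turn": [0, 0, 0], "gripper": 0}, {"dp": [-0.02, -0.026, 0], "turn": [0, 0, 0], "gripper": 0}, {"dp": [-0.023, -0.024, 0], "turn": [0, 0, 0], "gripper": 0}, {"dp": [-0.023, -0.024, 0], "turn": [0, 0, 0], "gripper": 0}, {"dp": [0, 0, 0], "turn": [0, 0, 0], "gripper": 0}]}}

```text
t: 5.8
ee_pos: [0.4497, -0.1849, 0.0605]
ee_rot: [-3.141, 0.0, -2.856]
wrist_force: [-1.0, 0.5, -0.4]
grip_width: 0.0002
```

```bash
python3 - <<'E'
from h import *
import cv2
s=status.state();j=jig(s['ee_pos']);print(s['ee_pos'],s['ee_rot'],j,s['wrist_force'])
for q in [.4,.3,.2,.1,.03,-.02]:
    f=F(q);print(q,f.round(4),((f-j)*[-1,1]/.15).round(3));j=f
a=viewer.read_camera("top")[180:330,200:400,::-1];b=viewer.read_camera("scene")[100:310,130:330,::-1]
cv2.imwrite("pics/c.png",np.hstack([cv2.resize(a,(420,315)),cv2.resize(b,(300,315))]))
E
```

```text
[ 0.44967325 -0.18494232  0.0605095 ] [-3.14102490e+00  2.28301800e-04 -2.85647044e+00] [-0.06498344 -0.06739683] [-1.01189789  0.46631128 -0.40311156]
0.4 [-0.0574 -0.0735] [-0.051 -0.04 ]
0.3 [-0.0489 -0.0791] [-0.057 -0.038]
0.2 [-0.0398 -0.0838] [-0.061 -0.031]
0.1 [-0.0301 -0.0874] [-0.064 -0.024]
0.03 [-0.0231 -0.0893] [-0.047 -0.013]
-0.02 [-0.0179 -0.0904] [-0.034 -0.007]
```

View pics/c.png

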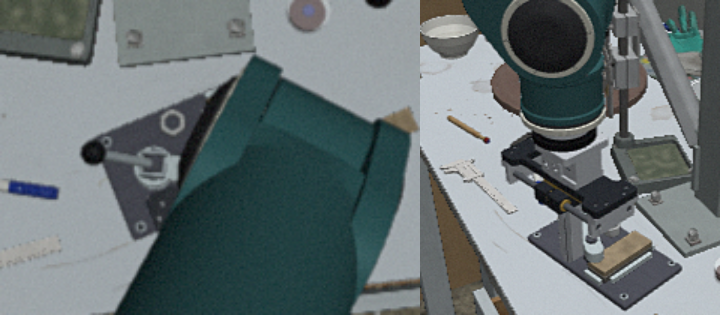

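The bar is following as planned: the knob has swung to (93,152) in the crop and the bar end is near the stone's edge. I'll continue towards the stop.

>>> {"fn": "carry_out", "kwargs": {"deltas": [{"dp": [-0.025, -0.02, 0], "turn": [0, 0, 0], "gripper": 0}, {"dp": [-0.026, -0.02, 0], "turn": [0, 0, 0], "gripper": 0}, {"dp": [-0.028, -0.019, 0], "turn": [0, 0, 0], "gripper": 0}, {"dp": [-0.029, -0.019, 0], "turn": [0, 0, 0], "gripper": 0}, {"dp": [-0.03, -0.016, 0], "turn": [0, 0, 0], "gripper": 0}, {"dp": [-0.031, -0.015, 0], "turn": [0, 0, 0], "gripper": 0}, {"dp": [-0.032, -0.012, 0], "turn": [0, 0, 0], "gripper": 0}, {"dp": [-0.032, -0.012, 0], "turn": [0, 0, 0], "gripper": 0}, {"dp": [-0.024, -0.007, 0], "turn": [0, 0, 0], "gripper": 0}, {"dp": [-0.023, -0.006, 0], "turn": [0, 0, 0], "gripper": 0}, {"dp": [0, 0, 0], "turn": [0, 0, 0], "gripper": 0}]}}

```text
t: 7.0
ee_pos: [0.496, -0.1937, 0.0605]
ee_rot: [-3.141, 0.0, -2.856]
wrist_force: [-0.2, 0.6, 0.5]
grip_width: 0.0005
```

>>> {"fn": "carry_out", "kwargs": {"deltas": [{"dp": [-0.01, 0, 0], "turn": [0, 0, 0], "gripper": 0}, {"dp": [-0.01, 0, 0], "turn": [0, 0, 0], "gripper": 0}, {"dp": [0, 0, 0], "turn": [0, 0, 0], "gripper": 0}]}}

```text
t: 7.3
ee_pos: [0.4979, -0.1932, 0.0605]
ee_rot: [3.142, -0.001, -2.857]
wrist_force: [-4.7, -2.4, 2.4]
grip_width: 0.0004
```

>>> {"fn": "carry_out", "kwargs": {"deltas": [{"dp": [-0.01, 0, 0], "turn": [0, 0, 0], "gripper": 0}, {"dp": [0, 0, 0], "turn": [0, 0, 0], "gripper": 0}, {"dp": [0, 0, 0], "turn": [0, 0, 0], "gripper": 0}]}}

```text
t: 7.6
ee_pos: [0.4981, -0.1932, 0.0603]
ee_rot: [3.141, -0.003, -2.858]
wrist_force: [-11.5, -3.4, 8.7]
grip_width: 0.0006
```

```bash
python3 - <<'E'
from h import *
import cv2
s=status.state();j=jig(s['ee_pos']);print(s['ee_pos'],j,s['wrist_force'],s['q'].round(2))
a=viewer.read_camera("top")[180:330,200:400,::-1];b=viewer.read_camera("scene")[100:310,130:330,::-1]
cv2.imwrite("pics/d.png",np.hstack([cv2.resize(a,(420,315)),cv2.resize(b,(300,315))]))
k=PV+.05*ey; c=viewer.calibration("top"); print((proj(c,[*k,.148])-[200,180])*2.1)
E
```

```text
[ 0.49812896 -0.19316706  0.06034301] [-0.02079165 -0.08890617] [-11.48602597  -3.41430669   8.67468443] [-0.02  0.51  0.42  1.97 -0.3   0.72  2.43]
[ 97.28288763 179.19519052]
```

View pics/d.png

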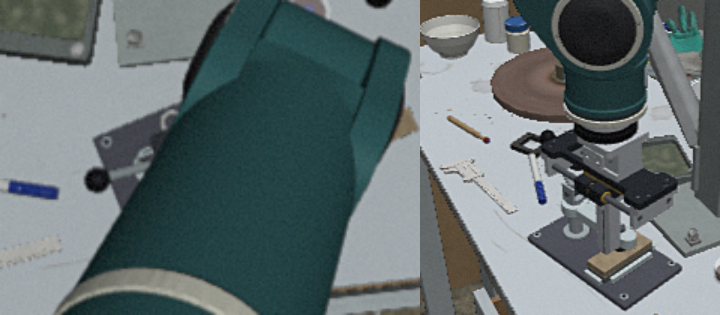

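The finger force is now rising against a fixed position and the knob sits at crop (97,179), exactly where it should be at q=0, so the bar is at its stop. I'll back off, rise, and go above the knob.

>>> {"fn": "carry_out", "kwargs": {"deltas": [{"dp": [0.05, 0, 0], "turn": [0, 0, 0], "gripper": 0}, {"dp": [0.1, 0, 0], "turn": [0, 0, 0], "gripper": 0}, {"dp": [0.08, 0, 0], "turn": [0, 0, 0], "gripper": 0}, {"dp": [0, 0, -0.2], "turn": [0, 0, 0], "gripper": 0}, {"dp": [0, 0, -0.25], "turn": [0, 0, 0], "gripper": 0}, {"dp": [0, 0, -0.25], "turn": [0, 0, 0], "gripper": 0}, {"dp": [0, 0, -0.25], "turn": [0, 0, 0], "gripper": 0}, {"dp": [0, 0, 0], "turn": [0, 0, 0], "gripper": 0}, {"dp": [-0.08, 0.23, 0], "turn": [0, 0, 0], "gripper": 0}, {"dp": [-0.08, 0.23, 0], "turn": [0, 0, 0], "gripper": 0}, {"dp": [-0.08, 0.23, 0], "turn": [0, 0, 0], "gripper": 0}, {"dp": [-0.08, 0.23, 0], "turn": [0, 0, 0], "gripper": 0}, {"dp": [0, 0, 0], "turn": [0, 0, 0], "gripper": 0}, {"dp": [0, 0, 0], "turn": [0, 0, 0], "gripper": 0}]}}

```text
t: 9.1
ee_pos: [0.4734, -0.056, 0.2027]
ee_rot: [3.141, -0.0, -2.855]
wrist_force: [0.5, -1.3, -0.7]
grip_width: 0.0003
```

```bash
python3 - <<'E'
from h import *
import cv2
s=status.state();j=jig(s['ee_pos']);print(s['ee_pos'],s['ee_rot'],j,s['wrist_force'],s['q'].round(2))
a=viewer.read_camera("top")[180:330,200:400,::-1];b=viewer.read_camera("scene")[100:310,130:330,::-1]
cv2.imwrite("pics/e.png",np.hstack([cv2.resize(a,(420,315)),cv2.resize(b,(380,400))[:315]]))
E
```

```text
[ 0.47339996 -0.056032    0.20265953] [ 3.14134561e+00 -1.74239771e-04 -2.85512171e+00] [-0.00598912  0.04965121] [ 0.50774368 -1.31465253 -0.69417992] [-0.33  0.18  0.43  2.   -0.09  0.97  2.  ]
```

View pics/e.png

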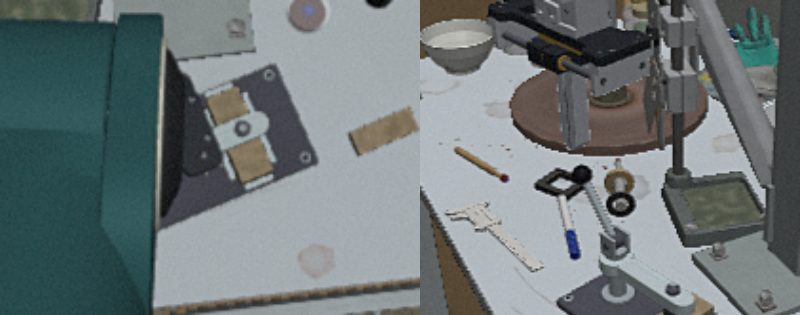

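The bar lies across the stone, with its screw at (243,128), and the finger is above the knob. I'll push the lever along its arc, first half now.

>>> {"fn": "carry_out", "kwargs": {"deltas": [{"dp": [-0.04, 0, 0.08], "turn": [0, 0, 0], "gripper": 0}, {"dp": [0, 0, 0.06], "turn": [0, 0, 0], "gripper": 0}, {"dp": [0, 0, 0.03], "turn": [0, 0, 0], "gripper": 0}, {"dp": [0.0, 0.038, 0.038], "turn": [0, 0, 0], "gripper": 0}, {"dp": [0, 0.038, 0.038], "turn": [0, 0, 0], "gripper": 0}, {"dp": [0, 0.03, 0.043], "turn": [0, 0, 0], "gripper": 0}, {"dp": [0, 0.03, 0.043], "turn": [0, 0, 0], "gripper": 0}, {"dp": [0, 0.017, 0.037], "turn": [0, 0, 0], "gripper": 0}, {"dp": [0, 0.017, 0.037], "turn": [0, 0, 0], "gripper": 0}, {"dp": [0, 0, 0], "turn": [0, 0, 0], "gripper": 0}]}}

```text
t: 10.2
ee_pos: [0.4723, -0.0294, 0.1415]
ee_rot: [3.141, -0.001, -2.856]
wrist_force: [0.3, -1.4, 0.0]
grip_width: 0.0006
```

```bash
python3 - <<'E'
from h import *
import cv2
s=status.state();j=jig(s['ee_pos']);print(s['ee_pos'],j,s['wrist_force'])
a=viewer.read_camera("top")[180:330,200:400,::-1];b=viewer.read_camera("scene")[100:310,130:330,::-1]
cv2.imwrite("pics/f.png",np.hstack([cv2.resize(a,(420,315)),cv2.resize(b,(380,400))[85:]]))
E
```

```text
[ 0.47230055 -0.02938787  0.14146565] [0.00044277 0.07553051] [ 0.32119398 -1.38731924  0.01617432]
```

View pics/f.png

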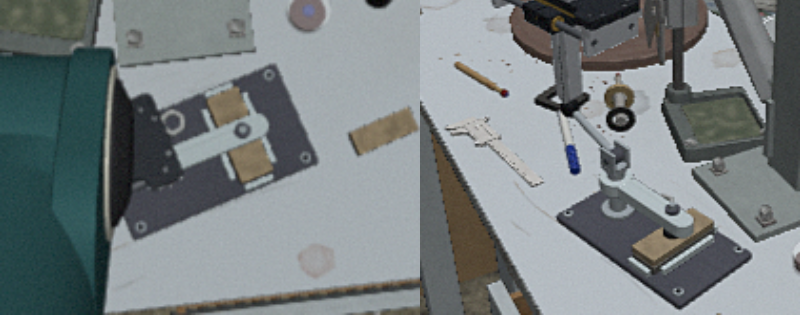

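The lever is going down under the finger, and the bar still lies over the stone. I'll finish the push.

>>> {"fn": "carry_out", "kwargs": {"deltas": [{"dp": [0, 0.01, 0.04], "turn": [0, 0, 0], "gripper": 0}, {"dp": [0, 0.01, 0.04], "turn": [0, 0, 0], "gripper": 0}, {"dp": [0, 0.005, 0.04], "turn": [0, 0, 0], "gripper": 0}, {"dp": [0, 0.004, 0.03], "turn": [0, 0, 0], "gripper": 0}, {"dp": [0, 0.002, 0.03], "turn": [0, 0, 0], "gripper": 0}, {"dp": [0, 0, 0], "turn": [0, 0, 0], "gripper": 0}, {"dp": [0, 0, 0], "turn": [0, 0, 0], "gripper": 0}]}}

```text
t: 11.0
ee_pos: [0.4711, -0.026, 0.1149]
ee_rot: [-3.141, -0.001, -2.857]
wrist_force: [0.3, -0.5, -0.5]
grip_width: 0.0005
```

>>> {"fn": "carry_out", "kwargs": {"deltas": [{"dp": [0, 0, 0.01], "turn": [0, 0, 0], "gripper": 0}, {"dp": [0, 0, 0.01], "turn": [0, 0, 0], "gripper": 0}, {"dp": [0, 0, 0], "turn": [0, 0, 0], "gripper": 0}]}}

```text
t: 11.3
ee_pos: [0.4715, -0.0258, 0.1123]
ee_rot: [-3.141, 0.0, -2.857]
wrist_force: [-2.2, -0.1, 8.9]
grip_width: 0.0
```

>>> {"fn": "carry_out", "kwargs": {"deltas": [{"dp": [0, 0, 0.01], "turn": [0, 0, 0], "gripper": 0}, {"dp": [0, 0, 0], "turn": [0, 0, 0], "gripper": 0}, {"dp": [0, 0, 0], "turn": [0, 0, 0], "gripper": 0}]}}

```text
t: 11.6
ee_pos: [0.4719, -0.0256, 0.1115]
ee_rot: [3.142, 0.001, -2.857]
wrist_force: [-5.7, 1.6, 23.8]
grip_width: 0.0005
```

The force has risen to 24 N with no further travel, so the lever is on its stop. I'll retreat up and towards the robot, then look.

>>> {"fn": "carry_out", "kwargs": {"deltas": [{"dp": [0, 0, -0.05], "turn": [0, 0, 0], "gripper": 0}, {"dp": [0, 0, -0.2], "turn": [0, 0, 0], "gripper": 0}, {"dp": [0, 0, -0.25], "turn": [0, 0, 0], "gripper": 0}, {"dp": [0, 0, -0.25], "turn": [0, 0, 0], "gripper": 0}, {"dp": [0, 0, -0.2], "turn": [0, 0, 0], "gripper": 0}, {"dp": [0, 0.22, 0], "turn": [0, 0, 0], "gripper": 0}, {"dp": [0, 0.22, 0], "turn": [0, 0, 0], "gripper": 0}, {"dp": [0, 0.22, 0], "turn": [0, 0, 0], "gripper": 0}, {"dp": [0, 0.22, 0], "turn": [0, 0, 0], "gripper": 0}, {"dp": [0, 0.22, 0], "turn": [0, 0, 0], "gripper": 0}, {"dp": [0, 0, 0], "turn": [0, 0, 0], "gripper": 0}, {"dp": [0, 0, 0], "turn": [0, 0, 0], "gripper": 0}]}}

```text
t: 12.8
ee_pos: [0.4248, 0.1327, 0.2531]
ee_rot: [-3.141, -0.0, -2.855]
wrist_force: [-0.0, -0.5, -0.1]
grip_width: 0.0007
```

```bash
python3 - <<'E'
from h import *
import cv2
s=status.state();print(s['ee_pos'],s['wrist_force'])
a=viewer.read_camera("top")[195:305,225:365,::-1];b=viewer.read_camera("scene")[170:310,180:320,::-1]
cv2.imwrite("pics/g.png",np.hstack([cv2.resize(a,(420,330)),cv2.resize(b,(330,330))]))
tc,sc=viewer.calibration("top"),viewer.calibration("scene")
for n,X in(("knob",[*(PV+.08*ey),.085]),("screw",[*(PV-.09*ey),.065]),("stone",[*(PV-.09*ey),.031])):
    print(n,(proj(tc,X)-[225,195])*3,(proj(sc,X)-[180,170])*330/140)
E
```

```text
[0.42477236 0.13270436 0.25305253] [-0.01394202 -0.50404624 -0.12630622]
knob [ 27.17063831 236.91821079] [66.2190408  97.27382526]
screw [270.56997491 139.26290626] [196.09100457 196.87034031]
stone [266.89604411 145.67942387] [196.54766337 228.14786703]
```

View pics/g.png

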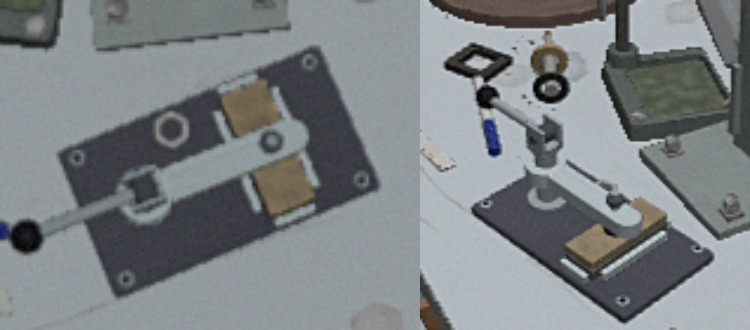

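The knob is at (26,237) in the top crop and (67,97) in the scene crop; I predicted (27,237) and (66,97) for fully down. The screw is at (271,141) against (271,139), the stone is in its nest and nothing has been disturbed. I'm handing in.

```bash
python3 -c "
from cell import job
print(job.finish_job())"
```

```text
the job is handed in; nothing more can be done
None
```

The stone is clamped and the job is handed in, at about 13 s on the robot's clock. I swung the bar round to its stop with the closed fingers, and only then pushed the ball lever along its arc until it met its own stop.

- **Bar:** at the stop the finger held its position while the force rose to about 12 N. Afterwards the foot screw was seen within about 1 mm of where it should be with the bar fully closed.
- **Lever:** at the end of the push the force rose to 24 N with almost no further travel. Both cameras then showed the knob within a pixel of its fully-down position.
- **Surroundings:** the stone is in its nest and the nut looks untouched. The arm is well clear, with wrist force near zero.

I couldn't measure the foot's force on the stone; I take it from the lever being fully down. I checked the other things around the jig only by eye in the camera pictures. The last picture was cropped to the jig, so it didn't show the gem box, canister or tub. No check failed or disagreed. One move call was refused for missing fields, with no motion, and I sent it again.

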